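# Open the child-safe dishwasher-tablet box

## Robot

A 6-joint arm with a two-finger parallel gripper is mounted at the origin on a cart in front of the work surface, level with it; the furniture and walls round the work are solid. World frame = base frame: x ahead of the robot, y to its left, z up, the work surface at z = 0. Lengths are in mm, angles in rad, forces in N, time in s.
With the tool pointing down it reaches from about 325 to 900 mm from the base axis. Payload 6.1 kg.
Tool frame: the origin (TCP) lies at the very end of the fingers, on their centre line; the grasp point (between the pads) lies 19 mm behind it (r.hold_point_z is the distance from the TCP to the grasp point, in mm); z points along the fingers, x is the direction in which the jaws open and shut, and the axes are right-handed (so a half turn about z gives the same grasp; the last joint's range is limited). The gripper opens to 85 mm and grips with 20 to 120 N. Pads are 22 mm wide; open, the fingers measure 114 mm over their backs; the gripper's body (76 mm by 85 mm) begins 54 mm behind the grasp point. The pads swing forward as they close: fully open they stand 13 mm farther back than shut.
Start: joints at [-1.28, 0.22, 1.526, -0, 1.395, -0.126], TCP at [253.015, -571.489, 231.3] pointing down, gripper open.
Joint ranges: [-2.98, 2.98], [-0.91, 2.08], [0.09, 2.57], [-1.24, 4.39], [0.2, 2.65], [-2.68, 2.68]. Speed limits (rad/s): [2.57, 2.57, 3.01, 3.14, 3.14, 3.14].

## Interface

Orientations are given as a rotation vector (axis times angle).
In Python, from cell import r gives the robot as it stands. The module is installed in compiled form; this text tells all that it offers.
- The arm moves only by the tool servo_tool, never from a script. Its argument "deltas" is a list of rows, each an object of numbers: "x", "y", "z": the shift along the tool's x, y, z in mm; "rx", "ry", "rz": the turn, a rotation vector about the tool's x, y, z in rad. A call has 1 to 12 rows; each row is the pose to reach, as a shift and turn from the pose measured when the call began, along the tool's axes at that moment; what a row does not reach only later rows make up. A row lasts 1/10 s, in which the tool goes at most 50 mm and 8.59 degrees, less where a joint would pass 70% of its speed; a pose out of reach is approached as far as the arm can. A call with a gripper value outside its range is refused whole. "grip" is the closure in counts, from 0 (fully open) to 255 (shut), set as the call begins (left out, the last holds). The fingers move at their own pace and stop on an object; "squeeze" is the grip in N (left out, the last holds). Time passes only in rows, so rows that repeat a pose let the fingers close. It gives the time, the measured TCP pose, the force and the opening at its end, in the units of the state.
- r.get_obs(): the state, without advancing time (a new reading comes with each control period).
- r.grab_frame(name): name is "side" or "top" or "wrist"; returns a dict with "img" (480x640x3 uint8, red, green, blue), "intrinsics" (3x3 intrinsics, pixels), "D" ([k1, k2, p1, p2, k3] as OpenCV has them; the pictures are not rectified), "pose" (4x4, takes a point from camera to world coordinates). Camera axes: x right, y down, z forward; pixel columns grow to the right and rows downward; lengths in mm; the calibration is good to about 2 mm. A picture is of the moment at which its call begins. There is no depth.
- r.sign_off(): hands the job in, once; it reports no verdict.
The state is a dict: "t": time; "joint_positions": joint angles; "qvel": joint speeds; "joint_torque": joint torques, N m; "ee_pos": TCP position; "tool_rot": TCP orientation; "contact_force": force on the tool from outside, world axes, zero at the start; "ft_torque": the same for the moment, N m; "finger_gap": finger opening in mm.
Only numpy, scipy, OpenCV 4.12 (cv2) and the standard library are available. Lean on these libraries where they do the work, as an engineer would, in place of code of your own. Each camera call takes 0.05 s, during which the arm holds its last target.

## Task

Open the child-safe box of dishwasher tablets: reach down through the window in its sliding lid, press the sprung metal catch plate down with your fingertips and, keeping it down, push the lid along by the window edge opposite the catch's tooth, away from the tooth, until the lid is fully open; then let the catch spring up again behind the lid. Only press and push: pinch, lift or carry nothing, leave the box standing where it is, and do not disturb the jar, mug, shaker and tumbler around it.

Things in the scene. Friction and masses are not known exactly. Their poses are not given: they have to be found in the camera images.
- tablet_box: White plastic box, 132 wide (its x) x 296 long (its y) x 72 mm high, 2.5 kg, loose on rubber feet (a sideways push over about 12 N shifts it). Origin: centre of its underside; z up. Any yaw at which it opens to the left, away or to the right. The lid opens along the box's own +y. Side walls end in lips (top z 72 mm) that reach in to x = +-53 mm over the lid and hold it captive.
- lid (a joint): Travel in m of the grey sliding lid along the box's +y: 0 shut (starts at 0 to 0.004), 0.114 fully open at its stop. Friction 1.5 N, damping 4 N s/m; it stays where left. While the catch is up its tooth stops the lid at about 0.005. Then the lid's closed part rides over the tooth; only past 0.105 is the tooth free to rise behind the lid's rear edge.
- window_edge (a point): Midpoint of the top of the edge to push, the +y edge of the lid's through window; moves with the lid: box x = 0, y = 16 mm + lid travel, 66 mm above the worktop. Axes as the box. The window is 52 mm wide (x = -26 to 26) and 62 mm long (from this edge toward -y). The lid goes on 12 mm beyond this edge in +y.
- lid_rear (a point): Midpoint of the top of the lid's rear (-y) edge, moves with the lid: box y = -138 mm + lid travel, 66 mm above the worktop. The lid is 118 wide, 166 long, 7 mm thick (underside 59 mm above the worktop) and closed between this edge and the window, but for low ribs; the tablets lie below.
- catch (a joint): Downward travel in m of the sprung steel catch (plate and tooth in one): 0 up, 0.012 at its lower stop. It moves straight down wherever it is pressed; the spring pushes up with 3 N at 0 and 6 N at 0.012. The lid passes the tooth when it is pressed more than 5 mm (aim for 8 to 11 mm).
- plate_middle (a point): Centre of the top of the catch's flat press plate, seen through the window and, ahead of the lid, in the open well: 48 mm wide (x = -24 to 24), running from y = -44 to 126 mm of the box under the lid (well 54 wide), so fingertips can stay on it as they slide along with the window. Top 56 mm above the worktop when up (3 mm below the lid's underside, 10 below its top).
- catch_tooth (a point): Centre of the top of the catch's tooth, a cross bar 48 mm wide (x), 8 mm thick (y), 8 mm above the plate: box x = 0, y = -37 mm, 64 mm above the worktop when up (5 mm above the lid's underside, 2 below its top). It goes down with the plate. With the lid at 0, 49 mm of the window is free between the tooth and the edge to push.
- sugar_jar: Glass jar with a cork lid, 75 mm across, 110 mm high, loose. Origin: centre of its underside. Leave alone.
- mug: Off-white mug standing on its rim, 71 mm across (106 with handle), 85 mm high, loose. Origin: underside. Leave alone.
- salt_shaker: Salt shaker, 44 mm across, 90 mm high, loose. Origin: centre of its underside. Leave alone.
- tumbler: Ribbed glass tumbler standing on its rim, 69 mm across, 104 mm high, loose. Origin: centre of its underside. Leave alone.

How it is judged (in metres and radians):
On the way, in this order (a step that is already met when the one before it is completed fails the run):
1. the catch is pressed down while the lid is still shut (value of joint catch above 0.0045 m and value of joint lid below 0.012 m).
2. the lid is pushed past the tooth while the fingertips keep the catch down (value of joint lid between 0.015 and 0.09 m and value of joint catch above 0.0035 m and contact force between the fingers and catch above 0.5 N).
3. the lid is open (value of joint lid above 0.102 m).
At the end, for the whole second after the job is handed in: The lid is open by more than 104 mm, the catch is up again behind it (pressed less than 2 mm), the box stands level and still within 30 mm of where it stood, and the jar, mug, shaker and tumbler are within 20 mm of where they stood (value of joint lid above 0.104 m and value of joint catch below 0.002 m and angle between tablet_box's own z axis and vertical below 0.05 rad and linear speed of tablet_box below 0.01 m/s and distance of tablet_box from where it was at the start of the episode below 0.03 m and distance of each of sugar_jar, mug, salt_shaker, tumbler from where it was at the start of the episode below 0.02 m); the robot touches nothing.
It fails at once if the lid is forced over the catch without it being pressed (value of joint lid between 0.009 and 0.09 m and value of joint catch below 0.0025 m).
It fails at once if the box is lifted, tipped or shoved more than 30 mm (height (world z) of tablet_box above 0.01 m or angle between tablet_box's own z axis and vertical above 0.1 rad or distance of tablet_box from where it was at the start of the episode above 0.03 m).
It fails at once if the jar, mug, shaker or tumbler is moved more than 20 mm, lifted or tipped over (distance of any of sugar_jar, mug, salt_shaker, tumbler from where it was at the start of the episode above 0.02 m or angle between any of sugar_jar, mug, salt_shaker, tumbler's own z axis and vertical above 0.4 rad).
It also fails if it takes over 35 s, if anything falls off the work surface, if the arm or the gripper's body presses on something with over 40 N, if the wrist force passes 120 N, or if a joint passes its speed limit or range.

## Working session

There is one attempt and no reset: what is moved stays moved. The work goes in short steps, Python scripts to look and compute and a tool call to move; the robot and the scene stay as the last step left them, time stands still between calls to the robot, and variables do not carry over. Pictures are saved under pics/ and viewed, and the job is handed in when it is done.

Besides the shell and the picture viewer there is one more tool, called after "Call:" as a command line: name --argument value ..., lists and objects as JSON in quotes. servo_tool: Moves the arm, as the interface text tells. Its arguments: {"type":"object","properties":{"deltas":{"type":"array","items":{"type":"object","properties":{"x":{"type":"number"},"y":{"type":"number"},"z":{"type":"number"},"rx":{"type":"number"},"ry":{"type":"number"},"rz":{"type":"number"}}}},"grip":{"type":"number"},"squeeze":{"type":"number"}},"required":["deltas"]}

```bash
mkdir -p pics; cat > h.py <<'E'
import numpy as np, cv2
from cell import r
def grab(n,f):
    d=r.grab_frame(n); cv2.imwrite('pics/'+f+'.png',d['img'][:,:,::-1]); np.savez('pics/'+f+'.npz',**{k:np.array(d[k]) for k in('img','intrinsics','D','pose')}); return d
def load(f): return dict(np.load('pics/'+f+'.npz'))
def ray(d,uv):
    p=cv2.undistortPoints(np.array(uv,float).reshape(-1,1,2),d['intrinsics'],d['D'].astype(float)).reshape(-1,2)
    v=np.c_[p,np.ones(len(p))]@d['pose'][:3,:3].T
    return d['pose'][:3,3],v
def plane(d,uv,z):
    o,v=ray(d,uv); return o+v*((z-o[2])/v[:,2])[:,None]
def proj(d,P):
    M=np.linalg.inv(d['pose']); rv,_=cv2.Rodrigues(M[:3,:3])
    return cv2.projectPoints(np.array(P,float).reshape(-1,1,3),rv,M[:3,3],d['intrinsics'],d['D'].astype(float))[0].reshape(-1,2)
def tri(d1,u1,d2,u2):
    o1,v1=ray(d1,u1);o2,v2=ray(d2,u2);out=[]
    for a,b in zip(v1,v2):
        s=np.linalg.lstsq(np.c_[a,-b],o2-o1,rcond=None)[0]; p=o1+a*s[0];q=o2+b*s[1]; out.append(np.r_[(p+q)/2,np.linalg.norm(p-q)])
    return np.array(out)
E
python3 - <<'E'
from h import *
for n in('top','side','wrist'): grab(n,n+'0')
o=r.get_obs();print({k:np.round(v,3) for k,v in o.items()})
print(r.hold_point_z)
for n in('top','side'): print(load(n+'0')['pose'].round(2))
E
```

```text
{'t': np.float64(0.15), 'joint_positions': array([-1.28 ,  0.221,  1.527,  0.   ,  1.395, -0.126]), 'qvel': array([-0.   , -0.004, -0.003, -0.001,  0.002,  0.001]), 'joint_torque': array([ 1.0000e-03, -4.9748e+01, -3.8991e+01, -0.0000e+00,  7.0000e-03,
        0.0000e+00]), 'ee_pos': array([ 252.883, -571.038,  230.427]), 'tool_rot': array([-2.632e+00,  1.713e+00,  2.000e-03]), 'contact_force': array([-0.426, -0.178, -0.79 ]), 'ft_torque': array([-0.043,  0.088,  0.011]), 'finger_gap': np.float64(85.516)}
18.700000000000003
[[ 0.0000e+00 -9.9000e-01  1.4000e-01  3.7642e+02]
 [-1.0000e+00 -0.0000e+00  3.0000e-02 -1.5640e+01]
 [-2.0000e-02 -1.4000e-01 -9.9000e-01  1.0115e+03]
 [ 0.0000e+00  0.0000e+00  0.0000e+00  1.0000e+00]]
[[ 1.00000e+00 -3.00000e-02  4.00000e-02  4.69150e+02]
 [-6.00000e-02 -6.10000e-01  7.90000e-01 -1.13235e+03]
 [ 0.00000e+00 -7.90000e-01 -6.10000e-01  9.41280e+02]
 [ 0.00000e+00  0.00000e+00  0.00000e+00  1.00000e+00]]
```

View pics/top0.png

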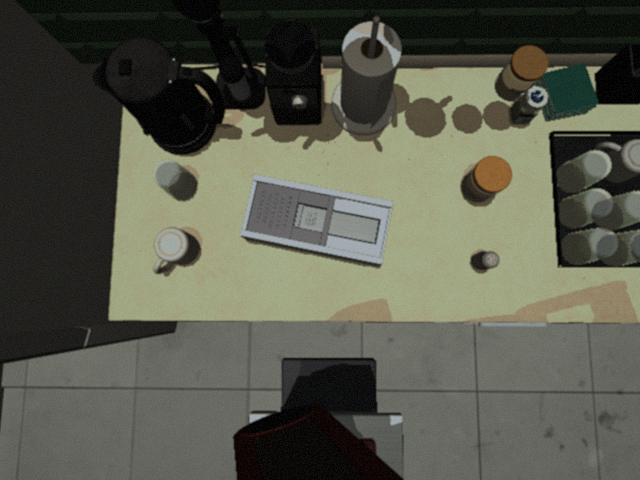

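View pics/side0.png

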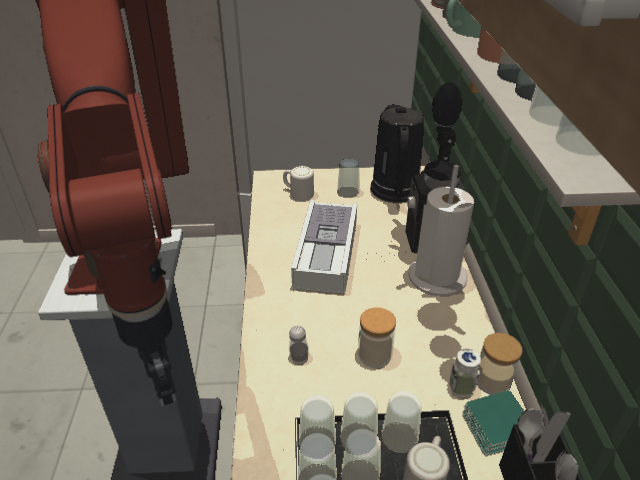

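The top view shows the box at about (317,220). The lid is at its left end and the window at about (311,217), so it opens toward world -y. I'll zoom in on both views.

```bash
python3 - <<'E'
from h import *
a=load('top0')['img'][165:275,230:405,::-1]; cv2.imwrite('pics/tc.png',cv2.resize(a,None,fx=4.5,fy=4.5,interpolation=cv2.INTER_CUBIC))
a=load('side0')['img'][195:295,285:365,::-1]; cv2.imwrite('pics/sc.png',cv2.resize(a,None,fx=6,fy=6,interpolation=cv2.INTER_CUBIC))
E
```

```text
(no output)
```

View pics/tc.png

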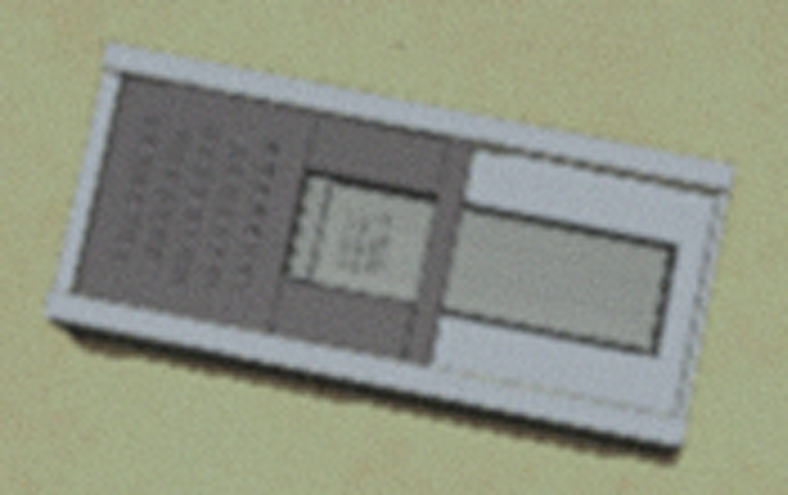

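View pics/sc.png

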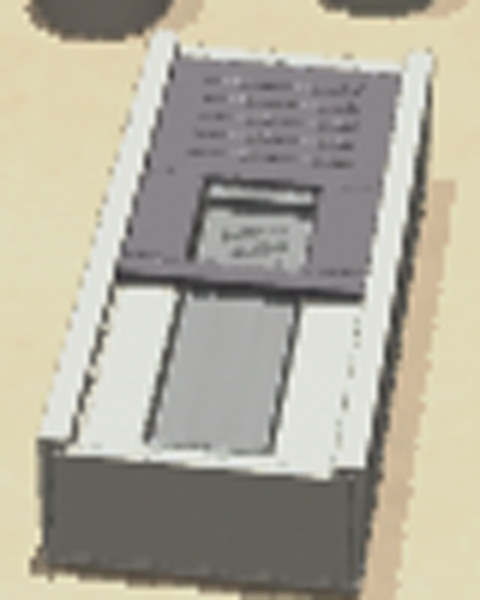

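```bash
python3 - <<'E'
from h import *
t=load('top0');s=load('side0')
ut=np.array([(108,43),(733,165),(680,447),(50,318),(437,192),(415,303),(305,172),(285,275)])/4.5+[230,165]
us=np.array([(430,54),(366,468),(40,438),(157,33),(311,270),(192,262),(323,186),(207,180)])/6+[285,195]
T=tri(t,ut,s,us);print(T.round(1))
P=plane(t,ut[:4],72);print(P.round(1)); S=plane(s,us[:4],72);print(S.round(1))
for Q in(P,S):
  print('c',Q.mean(0),'len',np.linalg.norm((Q[1]+Q[2]-Q[0]-Q[3])/2),np.linalg.norm((Q[0]+Q[1]-Q[2]-Q[3])/2))
  d=(Q[1]+Q[2]-Q[0]-Q[3]); e=(Q[0]+Q[1]-Q[2]-Q[3]); print('ydir deg',np.degrees(np.arctan2(d[1],d[0])),np.degrees(np.arctan2(e[1],e[0])))
  # window edge
print(plane(t,ut[4:],66), plane(s,us[4:],66))
E
```

```text
[[ 643.6  149.1   69.9    2.8]
 [ 586.1 -139.1   69.5    4.1]
 [ 457.4 -113.1   69.1    5. ]
 [ 516.3  172.5   70.5    6.3]
 [ 575.1   -3.7   64.1    4.7]
 [ 524.1    6.3   62.9    5.8]
 [ 585.1   57.4   63.3    5.4]
 [ 535.5   66.    62.8    2.6]]
[[ 641.6  148.6   72. ]
 [ 583.5 -138.8   72. ]
 [ 454.7 -112.9   72. ]
 [ 512.9  171.9   72. ]]
[[ 644.6  146.7   72. ]
 [ 587.9 -141.4   72. ]
 [ 460.  -116.1   72. ]
 [ 519.3  171.1   72. ]]
c [548.14312481  17.17273577  72.        ] len 291.9502593825311 131.0841020496508
ydir deg -101.4882877371355 -10.82146951593014
c [552.94820052  15.08850316  72.        ] len 293.396604382741 129.0253707097318
ydir deg -101.41573553617096 -11.116792254053205
[[572.30575286  -3.88915432  66.        ]
 [520.71601741   6.02986041  66.        ]
 [581.76645707  56.95926754  66.        ]
 [533.66175765  65.58728511  66.        ]] [[577.23979573  -5.37259834  66.        ]
 [526.81883653   3.04304174  66.        ]
 [587.4111195   54.71284489  66.        ]
 [536.56530186  62.03175233  66.        ]]
```

The box centre is near (550, 16) with its +y at about -101.4°, and the lid is shut. I'll move to a hover above the window with the jaws shutting and tool x across the box.

Call:
servo_tool --deltas '[{"x": -30,"y": -37,"z": 2,"rz": -0.07},{"x": -60,"y": -73,"z": 4,"rz": -0.14},{"x": -90,"y": -110,"z": 7,"rz": -0.21},{"x": -120,"y": -147,"z": 9,"rz": -0.28},{"x": -150,"y": -183,"z": 11,"rz": -0.35},{"x": -180,"y": -220,"z": 13,"rz": -0.42},{"x": -210,"y": -257,"z": 15,"rz": -0.49},{"x": -240,"y": -293,"z": 17,"rz": -0.56},{"x": -270,"y": -330,"z": 20,"rz": -0.63},{"x": -300,"y": -367,"z": 22,"rz": -0.7},{"x": -330,"y": -403,"z": 24,"rz": -0.77},{"x": -360,"y": -440,"z": 26,"rz": -0.84}]' --grip 255 --squeeze 30

```text
$.deltas[0]: bad value
```

```bash
cat >> h.py <<'E'
from scipy.spatial.transform import Rotation as R
def go(target,yawdeg=None):
    o=r.get_obs(); M=R.from_rotvec(o['tool_rot']); d=M.inv().apply(np.array(target)-o['ee_pos'])
    print('t',o['t'],'pos',o['ee_pos'].round(1),'rot',M.as_matrix().round(3).tolist(),'F',o['contact_force'].round(2),'gap',o['finger_gap'])
    print('delta',d.round(1))
    if yawdeg is not None:
        a=np.radians(yawdeg);c,s=np.cos(a),np.sin(a); G=R.from_matrix([[c,s,0],[s,-c,0],[0,0,-1]]); print('turn',(M.inv()*G).as_rotvec().round(3))
E
python3 -c "
from h import *
go([551,20,200],-11.3)"
```

```text
t 0.15 pos [ 252.9 -571.   230.4] rot [[0.405, -0.914, -0.0], [-0.914, -0.405, 0.001], [-0.002, -0.0, -1.0]] F [-0.43 -0.18 -0.79] gap 85.51623413816515
delta [-419.7 -511.9   31.2]
turn [-0.001  0.001 -0.957]
```

Call:
servo_tool --deltas '[{"x": -30,"y": -37,"z": 2,"rx": 0,"ry": 0,"rz": -0.07},{"x": -60,"y": -73,"z": 4,"rx": 0,"ry": 0,"rz": -0.14},{"x": -90,"y": -110,"z": 7,"rx": 0,"ry": 0,"rz": -0.21},{"x": -120,"y": -147,"z": 9,"rx": 0,"ry": 0,"rz": -0.28},{"x": -150,"y": -183,"z": 11,"rx": 0,"ry": 0,"rz": -0.35},{"x": -180,"y": -220,"z": 13,"rx": 0,"ry": 0,"rz": -0.42},{"x": -210,"y": -257,"z": 15,"rx": 0,"ry": 0,"rz": -0.49},{"x": -240,"y": -293,"z": 17,"rx": 0,"ry": 0,"rz": -0.56},{"x": -270,"y": -330,"z": 20,"rx": 0,"ry": 0,"rz": -0.63},{"x": -300,"y": -367,"z": 22,"rx": 0,"ry": 0,"rz": -0.7},{"x": -330,"y": -403,"z": 24,"rx": 0,"ry": 0,"rz": -0.77},{"x": -360,"y": -440,"z": 26,"rx": 0,"ry": 0,"rz": -0.84}]' --grip 255 --squeeze 30

```text
t: 1.35
ee_pos: [509.9, -61.8, 205.0]
tool_rot: [-3.102, 0.487, 0.001]
contact_force: [1.3, 0.2, 0.9]
finger_gap: -0.2
```

```bash
python3 -c "
from h import *
go([551,20,200],-11.3)"
```

```text
t 1.35 pos [509.9 -61.8 205. ] rot [[0.952, -0.306, -0.0], [-0.306, -0.952, 0.001], [-0.001, -0.001, -1.0]] F [1.34 0.21 0.95] gap -0.23444981366869694
delta [ 14.1 -90.4   5. ]
turn [-0.001  0.001 -0.114]
```

Call:
servo_tool --deltas '[{"x": 7,"y": -45,"z": 2,"rx": 0,"ry": 0,"rz": -0.06},{"x": 14,"y": -90,"z": 5,"rx": 0,"ry": 0,"rz": -0.114},{"x": 14,"y": -90,"z": 5,"rx": 0,"ry": 0,"rz": -0.114}]'

```text
t: 1.65
ee_pos: [551.7, 24.5, 199.3]
tool_rot: [-3.124, 0.298, 0.001]
contact_force: [-0.2, -0.2, 0.2]
finger_gap: -0.2
```

```bash
python3 -c "
from h import *
go([551,20,100],-11.3)
grab('wrist','w1')"
```

```text
t 1.65 pos [551.7  24.5 199.3] rot [[0.982, -0.189, -0.001], [-0.189, -0.982, 0.003], [-0.001, -0.003, -1.0]] F [-0.18 -0.17  0.17] gap -0.2333537927003979
delta [ 0.3  4.9 99.3]
turn [-0.003  0.001  0.007]
```

View pics/w1.png

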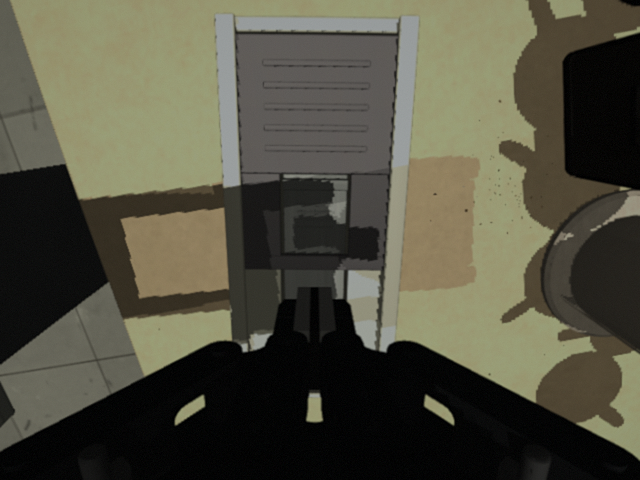

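The wrist picture shows the window at columns 281–350 and rows 175–255, with the edge to push at row 255. The rear rim corners are near (216,14) and (419,16), and the fingertips end at about (315,288).

```bash
python3 - <<'E'
from h import *
w=load('w1');t=load('top0')
uw=np.array([(216,14),(419,16),(281,255),(350,255),(281,175),(350,175)],float)
Z=[72,72,66,66,66,66]
P=np.array([plane(w,[u],z)[0] for u,z in zip(uw,Z)]);print(P.round(1))
d=P[1]-P[0];print(np.degrees(np.arctan2(d[1],d[0])),np.linalg.norm(d))
e=(P[2]+P[3])/2;print('edge mid',e)
ut=np.array([(50,318),(108,43),(415,303),(437,192),(285,275),(305,172)])/4.5+[230,165]
print(tri(w,uw,t,ut).round(1))
a=w['img'][150:345,200:440,::-1].astype(float)*1.8; cv2.imwrite('pics/w1c.png',cv2.resize(np.clip(a,0,255).astype('uint8'),None,fx=3,fy=3,interpolation=cv2.INTER_CUBIC))
E
```

```text
[[516.4 174.5  72. ]
 [643.  148.9  72. ]
 [521.9   6.7  66. ]
 [573.6  -3.2  66. ]
 [534.8  66.   66. ]
 [583.5  56.7  66. ]]
-11.40186465977725 129.16362900240563
edge mid [547.74341202   1.75119249  66.        ]
[[ 5.145e+02  1.751e+02  6.410e+01  3.400e+00]
 [ 6.357e+02  1.444e+02  9.490e+01  1.200e+00]
 [ 5.213e+02  6.000e+00  6.310e+01  4.000e-01]
 [ 5.733e+02 -4.000e+00  6.310e+01  8.000e-01]
 [ 5.343e+02  6.580e+01  6.240e+01  3.000e-01]
 [ 5.830e+02  5.670e+01  6.320e+01  1.600e+00]]
```

View pics/w1c.png

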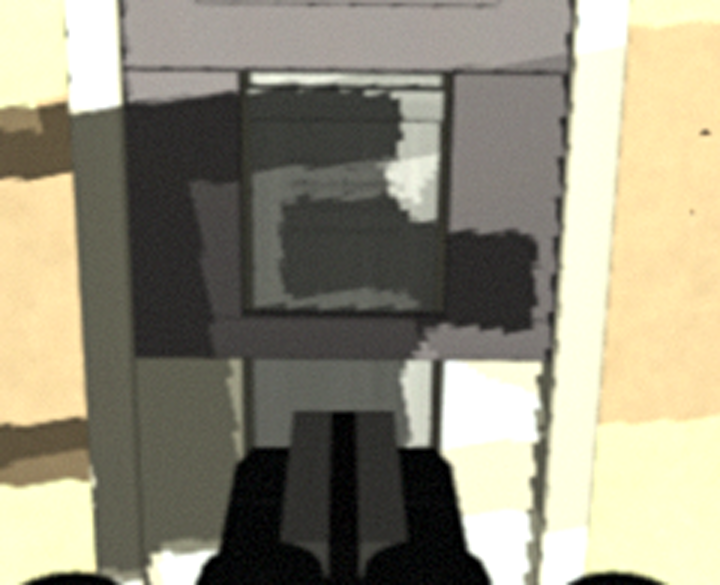

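Call:
servo_tool --deltas '[{"x": 1,"y": 4.5,"z": 40,"rx": -0.003,"ry": 0.001,"rz": 0.008},{"x": 1,"y": 4.5,"z": 80,"rx": -0.003,"ry": 0.001,"rz": 0.008},{"x": 1,"y": 4.5,"z": 119,"rx": -0.003,"ry": 0.001,"rz": 0.008},{"x": 1,"y": 4.5,"z": 119,"rx": -0.003,"ry": 0.001,"rz": 0.008}]'

```text
t: 2.1
ee_pos: [545.2, 17.2, 74.3]
tool_rot: [3.124, -0.317, -0.021]
contact_force: [-1.5, 0.4, -0.4]
finger_gap: 0.1
```

```bash
python3 - <<'E'
from h import *
go([551.8,20.1,46],-11.4)
grab('wrist','w2');s=grab('side','s2');t=grab('top','t2')
w=load('w2')
a=w['img'][60:300,160:480,::-1].astype(float)*2; a=cv2.resize(np.clip(a,0,255).astype('uint8'),None,fx=2.5,fy=2.5)
b=s['img'][165:295,265:385,::-1]; b=cv2.resize(b,None,fx=4.6,fy=4.6,interpolation=cv2.INTER_CUBIC)
cv2.imwrite('pics/w2c.png',a);cv2.imwrite('pics/s2c.png',b)
print(proj(w,[[551.8,20.1,70],[548,1.5,66]]))
E
```

```text
t 2.1 pos [545.2  17.2  74.3] rot [[0.98, -0.201, -0.013], [-0.201, -0.98, -0.001], [-0.013, 0.003, -1.0]] F [-1.46  0.45 -0.44] gap 0.12097842095515982
delta [ 6.2 -4.3 28.2]
turn [ 0.003  0.013 -0.003]
[[329.4485135  293.14701365]
 [328.71846141 328.56254306]]
```

View pics/w2c.png

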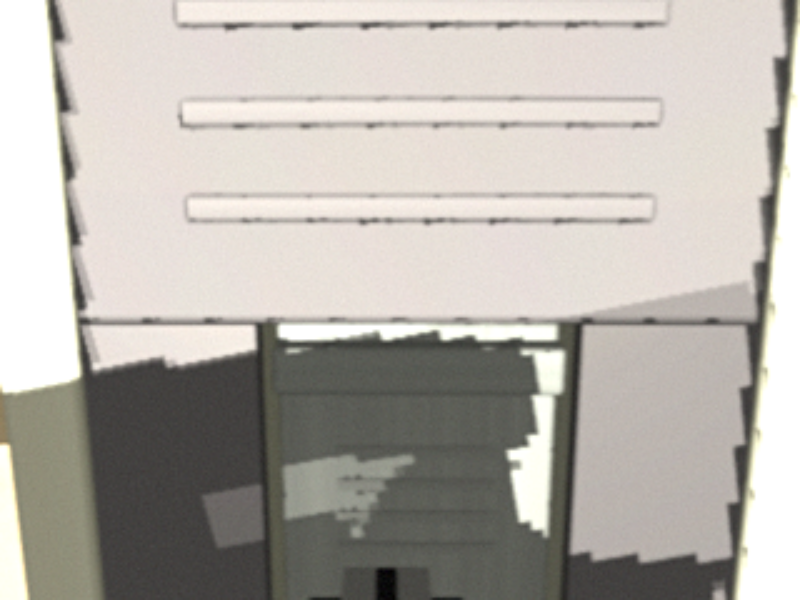

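View pics/s2c.png

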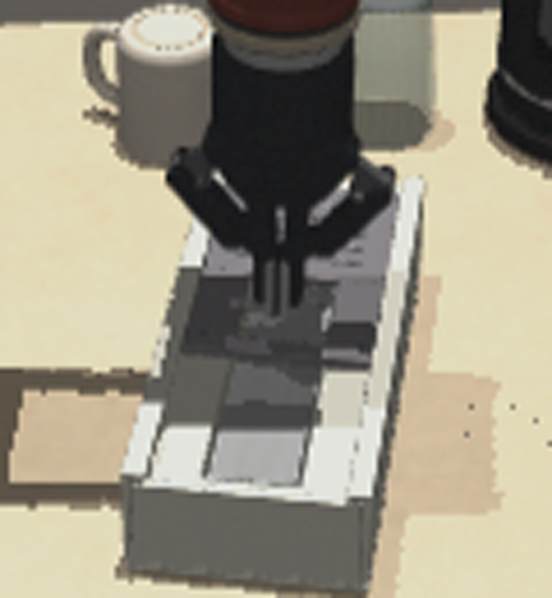

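```bash
python3 - <<'E'
from h import *
go([551.8,20.1,46],-11.4)
E
```

```text
t 2.25 pos [551.8  17.   82.1] rot [[0.98, -0.2, 0.001], [-0.2, -0.98, -0.002], [0.001, 0.002, -1.0]] F [ 0.01 -0.57  1.7 ] gap -0.2278346586357044
delta [-0.6 -3.1 36. ]
turn [ 0.002 -0.001 -0.003]
```

Call:
servo_tool --deltas '[{"x": -0.5,"y": -3,"z": 6,"rx": 0,"ry": 0,"rz": 0},{"x": -0.5,"y": -3,"z": 12,"rx": 0,"ry": 0,"rz": 0},{"x": -0.5,"y": -3,"z": 17,"rx": 0,"ry": 0,"rz": 0},{"x": -0.5,"y": -3,"z": 20,"rx": 0,"ry": 0,"rz": 0},{"x": -0.5,"y": -3,"z": 20,"rx": 0,"ry": 0,"rz": 0},{"x": -0.5,"y": -3,"z": 20,"rx": 0,"ry": 0,"rz": 0}]'

```text
t: 2.85
ee_pos: [551.8, 20.0, 62.0]
tool_rot: [3.124, -0.316, 0.001]
contact_force: [1.0, 0.2, 0.2]
finger_gap: 0.0
```

```bash
python3 - <<'E'
from h import *
go([551.8,20.1,46],-11.4)
w=grab('wrist','w3');t=grab('top','t3')
go([551.8,20.1,46],-11.4)
a=w['img'][180:420,160:480,::-1].astype(float)*2; a=cv2.resize(np.clip(a,0,255).astype('uint8'),None,fx=2.5,fy=2.5)
cv2.imwrite('pics/w3c.png',a)
E
```

```text
t 2.85 pos [551.8  20.   62. ] rot [[0.98, -0.2, 0.0], [-0.2, -0.98, -0.002], [0.001, 0.002, -1.0]] F [1.01 0.19 0.19] gap 0.012516410202594355
delta [-0.  -0.1 16. ]
turn [ 0.002 -0.001 -0.003]
t 2.95 pos [552.1  20.   62.2] rot [[0.98, -0.2, 0.001], [-0.2, -0.98, -0.002], [0.001, 0.002, -1.0]] F [ 0.55 -0.46  0.37] gap -0.12913977656116996
delta [-0.3 -0.1 16.2]
turn [ 0.002 -0.001 -0.003]
```

View pics/w3c.png

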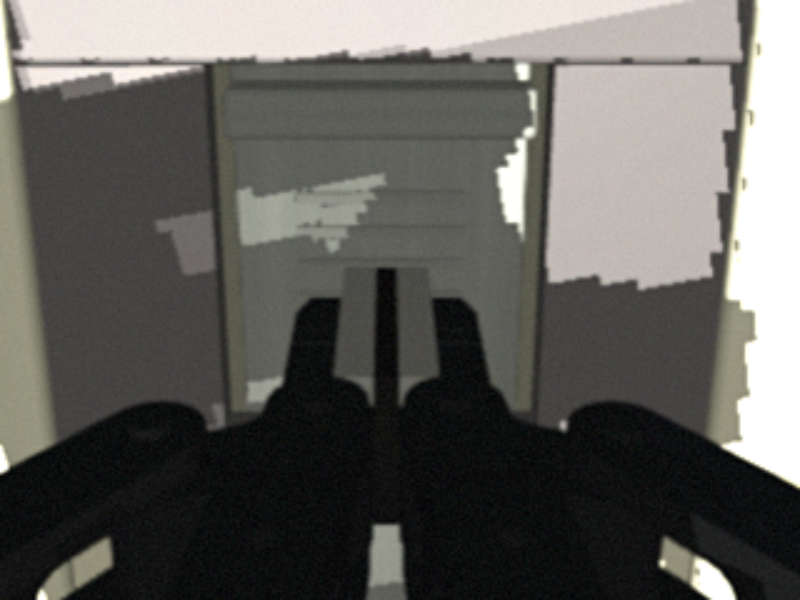

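The wrist picture shows the tip inside the window and centred: the tip is at crop column 387 and the window spans 225–540. The edge to push is at row 412. Now I'll press.

Call:
servo_tool --deltas '[{"x": 0,"y": 0,"z": 4,"rx": 0,"ry": 0,"rz": 0},{"x": 0,"y": 0,"z": 8,"rx": 0,"ry": 0,"rz": 0},{"x": 0,"y": 0,"z": 12,"rx": 0,"ry": 0,"rz": 0},{"x": 0,"y": 0,"z": 15.5,"rx": 0,"ry": 0,"rz": 0},{"x": 0,"y": 0,"z": 15.5,"rx": 0,"ry": 0,"rz": 0},{"x": 0,"y": 0,"z": 15.5,"rx": 0,"ry": 0,"rz": 0}]'

```text
t: 3.55
ee_pos: [552.4, 19.9, 47.0]
tool_rot: [3.124, -0.316, 0.003]
contact_force: [0.4, 0.2, 5.4]
finger_gap: 0.3
```

```bash
python3 - <<'E'
from h import *
go([551.8,20.1,46.5],-11.4)
w=grab('wrist','w4')
go([548+12*.1977,1.5+12*.98,46.5],-11.4)
a=w['img'][180:420,160:480,::-1].astype(float)*2; a=cv2.resize(np.clip(a,0,255).astype('uint8'),None,fx=2.5,fy=2.5)
cv2.imwrite('pics/w4c.png',a)
E
```

```text
t 3.55 pos [552.4  19.9  47. ] rot [[0.98, -0.2, 0.001], [-0.2, -0.98, -0.002], [0.002, 0.002, -1.0]] F [0.38 0.2  5.41] gap 0.3017122049362103
delta [-0.7 -0.1  0.5]
turn [ 0.002 -0.002 -0.003]
t 3.6 pos [552.4  19.9  47.1] rot [[0.98, -0.2, 0.002], [-0.2, -0.98, -0.002], [0.002, 0.002, -1.0]] F [0.74 0.61 4.77] gap -0.03924876037244197
delta [-0.7  6.9  0.6]
turn [ 0.002 -0.002 -0.003]
```

View pics/w4c.png

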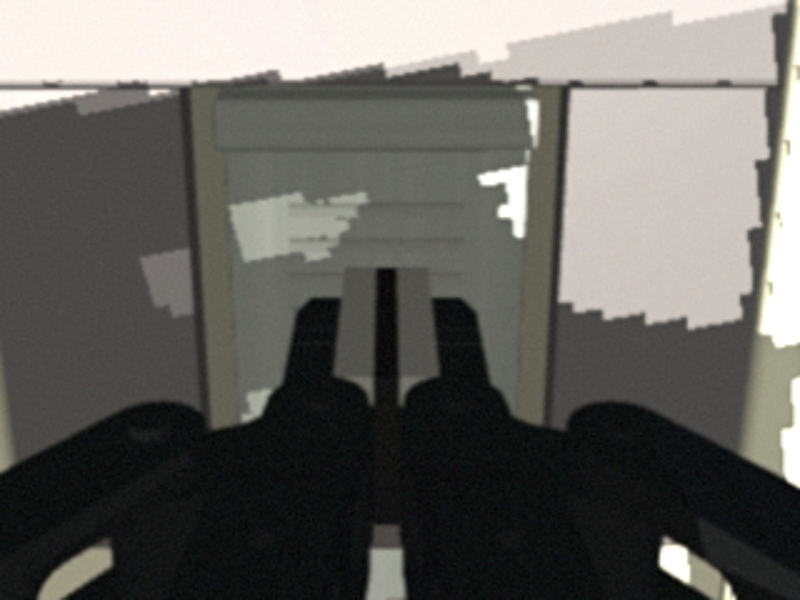

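The force is 5.4 N at z 47, so the catch is down about 9 mm. Tool y is now box +y, so I'll push along it.

Call:
servo_tool --deltas '[{"x": 0,"y": 4,"z": 0.5,"rx": 0,"ry": 0,"rz": 0},{"x": 0,"y": 8,"z": 0.5,"rx": 0,"ry": 0,"rz": 0},{"x": 0,"y": 12,"z": 0.5,"rx": 0,"ry": 0,"rz": 0},{"x": 0,"y": 16,"z": 0.5,"rx": 0,"ry": 0,"rz": 0},{"x": 0,"y": 20,"z": 0.5,"rx": 0,"ry": 0,"rz": 0},{"x": 0,"y": 24,"z": 0.5,"rx": 0,"ry": 0,"rz": 0},{"x": 0,"y": 28,"z": 0.5,"rx": 0,"ry": 0,"rz": 0},{"x": 0,"y": 32,"z": 0.5,"rx": 0,"ry": 0,"rz": 0},{"x": 0,"y": 32,"z": 0.5,"rx": 0,"ry": 0,"rz": 0}]'

```text
t: 4.5
ee_pos: [546.1, -11.9, 46.8]
tool_rot: [3.124, -0.317, 0.003]
contact_force: [0.6, 2.7, 4.4]
finger_gap: -0.2
```

```bash
python3 - <<'E'
from h import *
go([548,1.5,46.5],-11.4)
w=grab('wrist','w5');s=grab('side','s5')
a=w['img'][180:420,160:480,::-1].astype(float)*2; a=cv2.resize(np.clip(a,0,255).astype('uint8'),None,fx=1.6,fy=1.6)
b=s['img'][165:295,265:385,::-1]; b=cv2.resize(b,(int(120*384/130),384),interpolation=cv2.INTER_CUBIC)
b=b[:,:287] if b.shape[1]<287 else b
c=np.zeros((600,800,3),'uint8');c[:384,:512]=a
b=cv2.resize(b,(280,303*1));c[:303,515:795]=b
cv2.imwrite('pics/c5.png',c)
go([548,1.5,46.5],-11.4)
E
```

```text
t 4.5 pos [546.1 -11.9  46.8] rot [[0.98, -0.201, 0.002], [-0.201, -0.98, -0.002], [0.002, 0.001, -1.0]] F [0.57 2.66 4.4 ] gap -0.17555566538429015
delta [ -0.8 -13.5   0.2]
turn [ 0.001 -0.002 -0.003]
t 4.6 pos [546.1 -11.9  46.7] rot [[0.98, -0.201, 0.002], [-0.201, -0.98, -0.002], [0.002, 0.002, -1.0]] F [0.3  1.35 5.19] gap -0.08048300051707614
delta [ -0.8 -13.5   0.2]
turn [ 0.002 -0.002 -0.003]
```

View pics/c5.png

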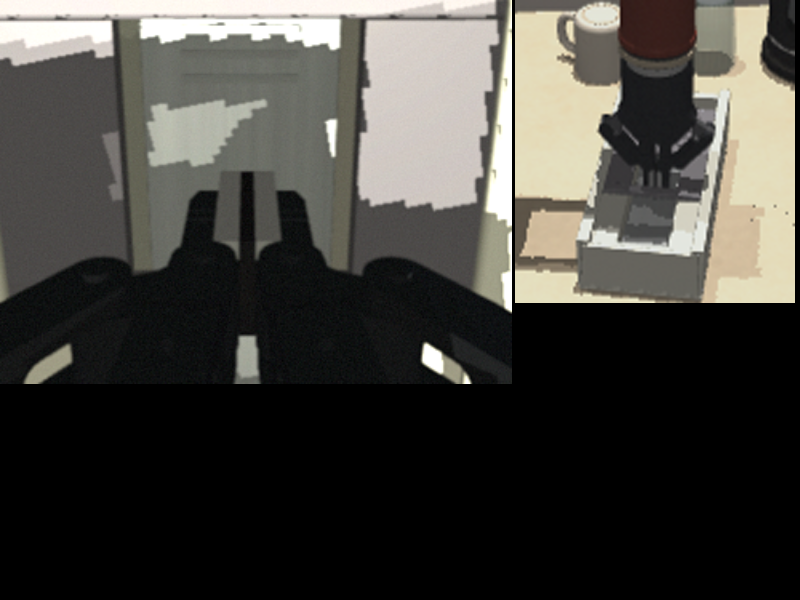

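The lid is about 24 mm open. The tooth has passed under its closed part, and the box has not moved. Continuing.

Call:
servo_tool --deltas '[{"x": 0,"y": 6,"z": 0,"rx": 0,"ry": 0,"rz": 0},{"x": 0,"y": 12,"z": 0,"rx": 0,"ry": 0,"rz": 0},{"x": 0,"y": 18,"z": 0,"rx": 0,"ry": 0,"rz": 0},{"x": 0,"y": 24,"z": 0,"rx": 0,"ry": 0,"rz": 0},{"x": 0,"y": 30,"z": 0,"rx": 0,"ry": 0,"rz": 0},{"x": 0,"y": 36,"z": 0,"rx": 0,"ry": 0,"rz": 0},{"x": 0,"y": 42,"z": 0,"rx": 0,"ry": 0,"rz": 0},{"x": 0,"y": 48,"z": 0,"rx": 0,"ry": 0,"rz": 0},{"x": 0,"y": 54,"z": 0,"rx": 0,"ry": 0,"rz": 0},{"x": 0,"y": 60,"z": 0,"rx": 0,"ry": 0,"rz": 0},{"x": 0,"y": 65,"z": 0,"rx": 0,"ry": 0,"rz": 0},{"x": 0,"y": 65,"z": 0,"rx": 0,"ry": 0,"rz": 0}]'

```text
t: 5.8
ee_pos: [532.9, -76.0, 46.8]
tool_rot: [3.123, -0.317, 0.003]
contact_force: [0.8, 1.1, 4.5]
finger_gap: 0.0
```

```bash
python3 - <<'E'
from h import *
go([548-.1977*91,1.5-.98*91,46.5],-11.4)
w=grab('wrist','w6');s=grab('side','s6');t=grab('top','t6')
a=t['img'][165:275,230:405,::-1]; a=cv2.resize(a,None,fx=2.8,fy=2.8,interpolation=cv2.INTER_CUBIC)
b=s['img'][185:295,285:365,::-1]; b=cv2.resize(b,None,fx=3.7,fy=3.7,interpolation=cv2.INTER_CUBIC)
c=np.zeros((500,800,3),'uint8');c[:a.shape[0],:a.shape[1]]=a;c[:b.shape[0],495:495+b.shape[1]]=b
cv2.imwrite('pics/c6.png',c)
E
```

```text
t 5.8 pos [532.9 -76.   46.8] rot [[0.98, -0.201, 0.002], [-0.201, -0.98, -0.002], [0.002, 0.002, -1.0]] F [0.78 1.07 4.51] gap 0.0401495549703959
delta [-0.5 12.   0.3]
turn [ 0.002 -0.002 -0.003]
```

View pics/c6.png

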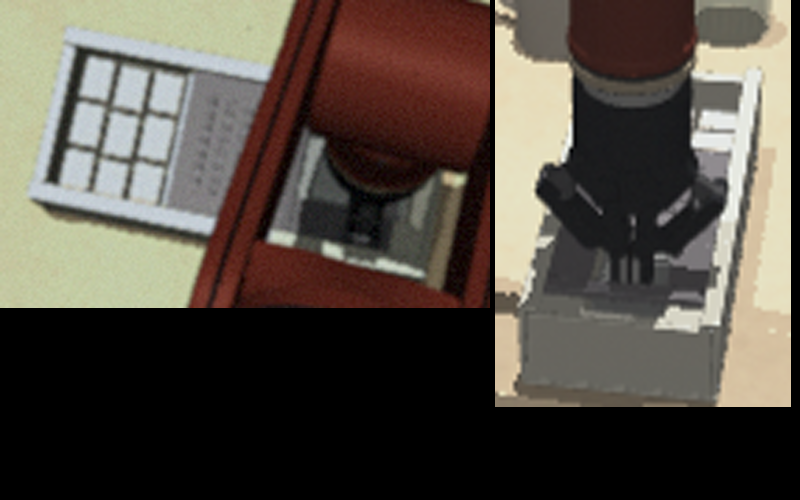

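View pics/w6.png

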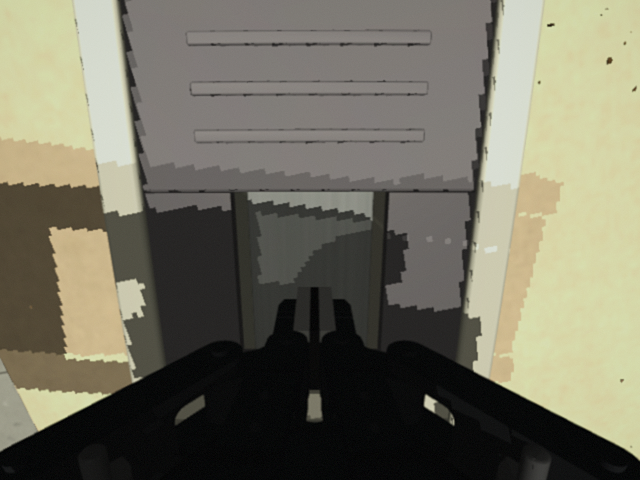

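```bash
cat > m.py <<'E'
from h import *
u=np.array([-.1977,-.9803]);e=np.array([548,1.5])
def lidrear(d,uv): 
    P=plane(d,uv,66)[:,:2]; print('lid from rear edge', ((P-e)@u+154).round(1))
def win(d,uv):
    P=plane(d,uv,66)[:,:2]; print('lid from window rear', ((P-e)@u+62).round(1))
E
python3 - <<'E'
from m import *
t=load('t6');w=load('w6')
lidrear(t,np.array([(192,72),(168,203)])/2.8+[230,165])
win(w,[(240,191),(380,191)])
E
```

```text
lid from rear edge [89.  92.3]
lid from window rear [89.8 90. ]
```

The lid is about 90 mm open by two measures. I'll push it to about 103, then raise the tip into the lid's thickness and push to the stop.

Call:
servo_tool --deltas '[{"x": 0,"y": 4,"z": 0,"rx": 0,"ry": 0,"rz": 0},{"x": 0,"y": 8,"z": 0,"rx": 0,"ry": 0,"rz": 0},{"x": 0,"y": 12,"z": 0,"rx": 0,"ry": 0,"rz": 0},{"x": 0,"y": 14,"z": 0,"rx": 0,"ry": 0,"rz": 0},{"x": 0,"y": 14,"z": 0,"rx": 0,"ry": 0,"rz": 0}]'

```text
t: 6.45
ee_pos: [530.1, -89.7, 46.9]
tool_rot: [3.123, -0.316, 0.003]
contact_force: [1.5, 3.9, 4.5]
finger_gap: -0.1
```

Call:
servo_tool --deltas '[{"x": 0,"y": -1,"z": -5,"rx": 0,"ry": 0,"rz": 0},{"x": 0,"y": -1,"z": -10,"rx": 0,"ry": 0,"rz": 0},{"x": 0,"y": -1,"z": -14,"rx": 0,"ry": 0,"rz": 0},{"x": 0,"y": -1,"z": -14,"rx": 0,"ry": 0,"rz": 0},{"x": 0,"y": -1,"z": -14,"rx": 0,"ry": 0,"rz": 0}]'

```text
t: 6.95
ee_pos: [529.8, -88.6, 60.5]
tool_rot: [3.123, -0.316, 0.001]
contact_force: [-0.6, 0.9, 0.2]
finger_gap: -0.1
```

```bash
python3 - <<'E'
from m import *
w=grab('wrist','w7');t=grab('top','t7')
u2=np.array([-.1977,-.9803])
go([548-.1977*100,1.5-.98*100,61],-11.4)
cv2.imwrite('pics/t7c.png',cv2.resize(t['img'][165:275,230:405,::-1],None,fx=4.5,fy=4.5,interpolation=cv2.INTER_CUBIC))
E
```

```text
t 7.05 pos [529.8 -88.5  60.4] rot [[0.98, -0.2, 0.001], [-0.2, -0.98, -0.003], [0.001, 0.002, -1.0]] F [-0.49  0.05  0.53] gap -0.1360528701646072
delta [ 0.1  8.1 -0.5]
turn [ 0.002 -0.001 -0.003]
```

View pics/t7c.png

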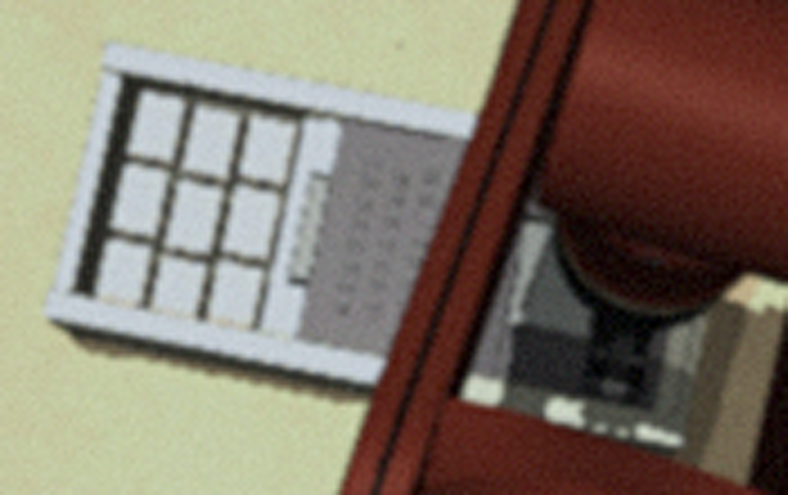

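View pics/w7.png

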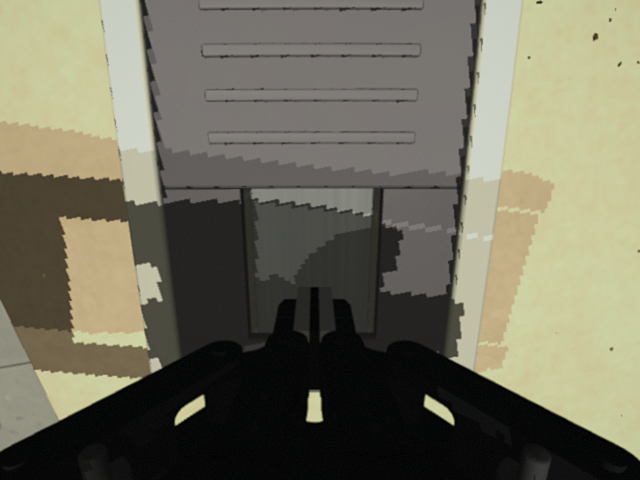

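```bash
python3 - <<'E'
from m import *
t=load('t7');w=load('w7')
lidrear(t,np.array([(341,122),(300,340)])/4.5+[230,165])
win(w,[(245,188),(380,188)])
E
```

```text
lid from rear edge [104.4 107. ]
lid from window rear [104.  104.1]
```

The lid is at about 104–105, with the tooth still at its rear edge. I'll push it a further 8 mm, gently, at lid height.

Call:
servo_tool --deltas '[{"x": 0,"y": 2,"z": -0.5,"rx": 0,"ry": 0,"rz": 0},{"x": 0,"y": 4,"z": -0.5,"rx": 0,"ry": 0,"rz": 0},{"x": 0,"y": 6,"z": -0.5,"rx": 0,"ry": 0,"rz": 0},{"x": 0,"y": 8,"z": -0.5,"rx": 0,"ry": 0,"rz": 0},{"x": 0,"y": 8,"z": -0.5,"rx": 0,"ry": 0,"rz": 0}]'

```text
t: 7.55
ee_pos: [527.9, -96.7, 60.8]
tool_rot: [3.123, -0.317, 0.0]
contact_force: [-0.1, 1.2, -0.9]
finger_gap: -0.2
```

```bash
python3 - <<'E'
from m import *
w=grab('wrist','w8');t=grab('top','t8')
go([548-.1977*100,1.5-.98*100,61],-11.4)
cv2.imwrite('pics/t8c.png',cv2.resize(t['img'][165:275,230:405,::-1],None,fx=4.5,fy=4.5,interpolation=cv2.INTER_CUBIC))
E
```

```text
t 7.65 pos [528.2 -96.7  61. ] rot [[0.98, -0.201, 0.001], [-0.201, -0.98, -0.003], [0.001, 0.003, -1.0]] F [-0.22 -0.31 -0.27] gap -0.12669031161949157
delta [ 0.  -0.2  0. ]
turn [ 0.003 -0.001 -0.003]
```

View pics/t8c.png

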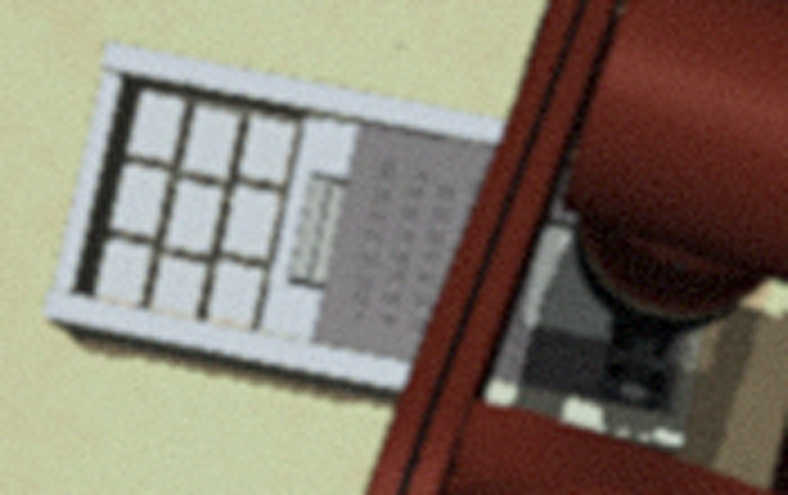

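The lid is now about 112 mm open, and the whole tooth shows behind its rear edge. I'll back off a little and lift straight out.

Call:
servo_tool --deltas '[{"x": 0,"y": -4,"z": 0,"rx": 0,"ry": 0,"rz": 0},{"x": 0,"y": -8,"z": 0,"rx": 0,"ry": 0,"rz": 0},{"x": 0,"y": -8,"z": -10,"rx": 0,"ry": 0,"rz": 0},{"x": 0,"y": -8,"z": -25,"rx": 0,"ry": 0,"rz": 0},{"x": 0,"y": -8,"z": -50,"rx": 0,"ry": 0,"rz": 0},{"x": 0,"y": -8,"z": -90,"rx": 0,"ry": 0,"rz": 0},{"x": 0,"y": -8,"z": -130,"rx": 0,"ry": 0,"rz": 0},{"x": 0,"y": -8,"z": -160,"rx": 0,"ry": 0,"rz": 0},{"x": 0,"y": -8,"z": -160,"rx": 0,"ry": 0,"rz": 0}]'

```text
t: 8.55
ee_pos: [533.1, -89.4, 228.7]
tool_rot: [3.12, -0.316, 0.02]
contact_force: [1.2, -0.0, 1.6]
finger_gap: -0.0
```

Call:
servo_tool --deltas '[{"x": 0,"y": 40,"z": 0,"rx": 0,"ry": 0,"rz": 0},{"x": 0,"y": 80,"z": 0,"rx": 0,"ry": 0,"rz": 0},{"x": 0,"y": 120,"z": 0,"rx": 0,"ry": 0,"rz": 0},{"x": 0,"y": 150,"z": 0,"rx": 0,"ry": 0,"rz": 0},{"x": 0,"y": 150,"z": 0,"rx": 0,"ry": 0,"rz": 0},{"x": 0,"y": 150,"z": 0,"rx": 0,"ry": 0,"rz": 0}]'

```text
t: 9.15
ee_pos: [502.6, -236.6, 229.4]
tool_rot: [3.12, -0.319, 0.019]
contact_force: [0.1, 0.5, 0.3]
finger_gap: -0.3
```

```bash
python3 - <<'E'
from m import *
s=grab('side','s9');t=grab('top','t9')
go([548-.1977*100,1.5-.98*100,61],-11.4)
for f,y0,y1,x0,x1,k in(('side',195,295,285,365,6),): cv2.imwrite('pics/s9c.png',cv2.resize(s['img'][y0:y1,x0:x1,::-1],None,fx=k,fy=k,interpolation=cv2.INTER_CUBIC))
cv2.imwrite('pics/t9c.png',cv2.resize(t['img'][165:275,230:405,::-1],None,fx=4.5,fy=4.5,interpolation=cv2.INTER_CUBIC))
E
```

```text
t 9.25 pos [ 503.  -235.4  229.3] rot [[0.98, -0.2, 0.012], [-0.2, -0.98, -0.006], [0.013, 0.004, -1.0]] F [-0.4   0.51  0.39] gap -0.01183623047216724
delta [  -5.2 -141.8  167.8]
turn [ 0.004 -0.013 -0.002]
```

View pics/t9c.png

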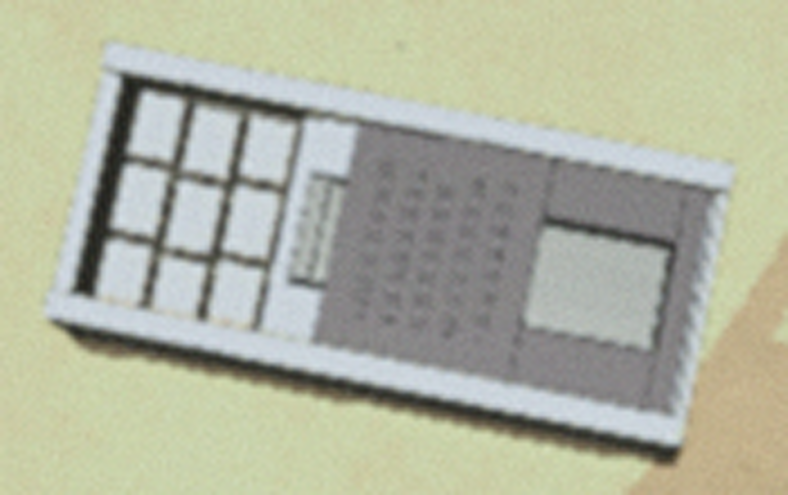

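View pics/s9c.png

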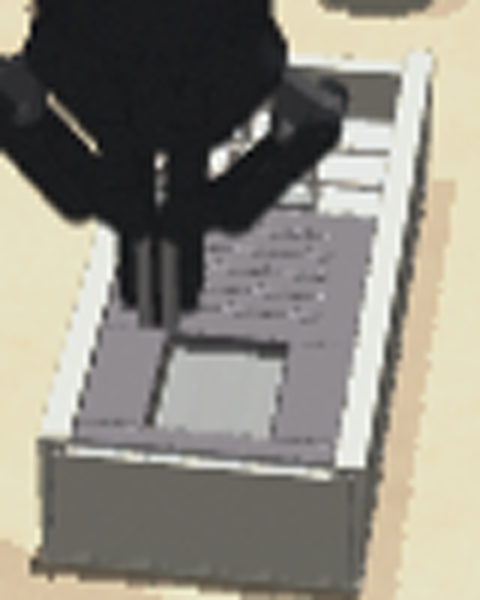

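View pics/t9.png

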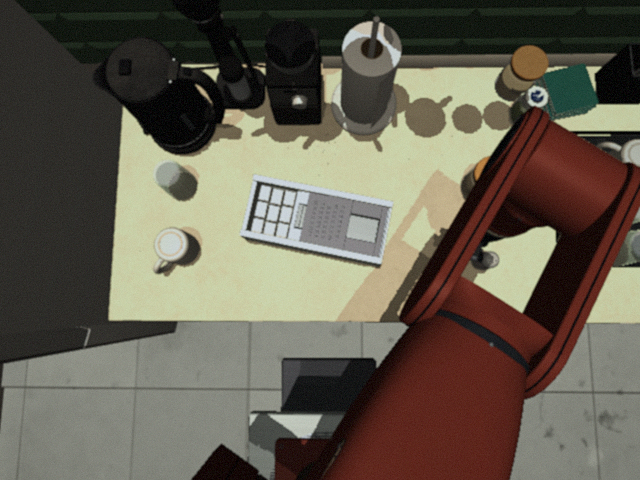

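```bash
python3 - <<'E'
from m import *
t=load('t9')
lidrear(t,np.array([(360,124),(315,343)])/4.5+[230,165])
go([0,0,0]); r.sign_off()
E
```

```text
lid from rear edge [113.2 114. ]
t 9.25 pos [ 503.  -235.4  229.3] rot [[0.98, -0.2, 0.012], [-0.2, -0.98, -0.006], [0.013, 0.004, -1.0]] F [-0.4   0.51  0.39] gap -0.01183623047216724
delta [-542.8 -131.   221.9]
the job is handed in; nothing more can be done
```

The box is open and the job is handed in at about 9.3 s of the 35 s allowed; no verdict was reported.

**What I did:** With the jaws shut I reached through the window and pressed the catch about 9 mm (5.4 N). I pushed the lid by the window edge with the catch held down to about 104 mm. I then raised the tip to lid height, pushed about 8 mm more, backed off and lifted clear.

**Last checks:**
- **Lid:** it is about 113 mm open in the last top view. From how far the tip travelled I expected about 112. Earlier in the push the top and wrist measurements agreed within about 3 mm.
- **Catch:** the tooth stands clear behind the lid's rear edge in the top view. I judged it to be up from that and did not measure its height.
- **Box and surroundings:** the box corners sit on the same pixels as at the start. The mug and tumbler look unmoved, but the arm hid the jar and partly hid the shaker in that last view. I only moved past them at about 200 mm or higher, and no contact showed.
- **Robot:** it is clear of everything, with contact force near zero.

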